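# Try the lever bin on the flea-market table

### The job

Try out the square lever bin on the bric-a-brac table: with your fingertips, press its lever all the way down so that the lid stands wide open, and hold it there for two seconds so that the inside can be seen. Then let the lever come up slowly under your fingertips, over two seconds or more, so that the lid settles shut without slamming, and leave the bin alone. Do not touch the lids, open the round bin, or lift or shift anything else.

Things in the scene. Friction and masses are not known exactly. Their poses are not given: they have to be found in the camera images.
- square_bin: Square-sided steel tabletop bin, 160 x 160 mm, 166 mm high with its flat square lid shut; it stands fast on the table. Origin: centre of its underside; z up; its lever sticks out of the middle of the front, along the bin's -x; the lid hinges on the upper edge of its back (+x). In this frame the lever's pivot (axis along y) is at x = -70, z = 70 mm and the front face at x = -80 mm.
- square_bin_pad (a point): Centre of the top of the square bin's lever pad: a dark steel plate 36 mm long (bin x), 50 mm wide (bin y), 8 mm thick, at the end of a 14 mm wide arm, 120 mm from the pivot and about 108 mm out from the front face. About 95 mm above the table at rest and 53 mm when fully pressed; it tilts with the lever (0.175 rad up at rest, 0.175 rad down when pressed) and travels nearly straight down.
- square_bin_lever (a joint): Lever of the square bin (hinge); its value is the press angle: 0 up (at rest), 0.35 rad fully pressed at its stop. The weight of the lid pushes it back up: about 1.5 to 8 N at the pad, with no other spring and hardly any damping, so a lever let go flies up and the lid slams.
- square_bin_lid (a joint): Lid of the square bin (hinge), linked to the lever: 0 shut, always 3.2 times the lever's angle, 1.12 rad wide open. Its front edge then stands about 310 mm above the table; it swings away from the lever.
- round_bin: Round steel tabletop bin, 160 mm in diameter, 166 mm high with its round lid; same lever and frame as the square one; stands fast. Not to be opened. It and the square one may stand on either side.
- round_bin_lever (a joint): Lever of the round bin; its value is the press angle: 0 up (at rest), 0.35 rad fully pressed at its stop.
- round_bin_lid (a joint): Lid of the round bin, linked to its lever: 0 shut, 1.12 rad wide open.
- mug: White mug, 76 mm across, 90 mm high, between the bins; loose. Origin: centre of the underside.
- jar: Glass jar with a steel cap, 60 mm across, 70 mm high, between the two levers; loose. Origin: centre of the underside.
- crock: Steel pot with kitchen utensils, 100 mm across, about 290 mm high in all, far to the left; loose. Origin: centre of the underside.
- mill: Turned wooden pepper mill, 60 mm across, 170 mm high, far to the right; loose. Origin: centre of the underside.
- spatula: Spatula lying flat towards the left front; loose. Origin: its underside.
- bowl: White bowl, 100 mm across, 55 mm high, between the lever ends, nearer the robot; loose. Origin: centre of the underside.
- tin: Plain steel tin, 70 mm across, 100 mm high, to the right; loose. Origin: centre of the underside.

How it is judged:
By the outcome, as a careful person would: the job done as asked, in the order asked, and still so for the second after the job is handed in, with the robot touching nothing.
It also fails if it takes over 48 s, if anything falls off the work surface, if the arm or the gripper's body presses on something with over 40 N, if the wrist force passes 120 N, or if a joint passes its speed limit or range.

### The arm

A 7-joint arm with a two-finger parallel gripper is mounted at the origin on the work surface. World frame = base frame: x ahead of the robot, y to its left, z up, the work surface at z = 0. Lengths are in mm, angles in rad, forces in N, time in s.
With the tool pointing down it reaches from about 375 to 925 mm from the base axis. Payload 3.1 kg.
Tool frame: the origin (TCP) lies at the very end of the fingers, on their centre line; the grasp point (between the pads) lies robot.grip_depth behind it (robot.grip_depth is the distance from the TCP to the grasp point, in mm); z points along the fingers, y is the line along which they close (so a half turn about z gives the same grasp; the last joint's range is limited). The gripper opens to 85 mm and grips with 20 to 120 N. Pads are 22 mm wide; open, the fingers measure 114 mm over their backs; the gripper's body (76 mm by 85 mm) begins 54 mm behind the grasp point. The pads swing forward as they close: fully open they stand 13 mm farther back than shut.
Start: joints at [-1.442, 0.383, 0.044, 1.598, -0.018, 1.161, -0.05], TCP at [146.136, 633.362, 231.269] pointing down, gripper open.
Joint ranges: [-2.61, 2.61], [-0.41, 2.15], [-1.48, 1.57], [0, 2.5], [-1.57, 4.71], [0.05, 1.97], [-2.85, 2.85]. Speed limits (rad/s): [2.79, 2.79, 3.14, 3.14, 3.14, 3.14, 3.14].

### API

Orientations are given as a unit quaternion [w, x, y, z].
In Python, from rig import robot gives the robot as it stands.
- The arm moves only by the shell command python3 -m jog 'ROWS' [OPENING] [FORCE]. ROWS is a JSON object of lists of equal length, an entry for each row: "xyz": the shift along the tool's x, y, z in units of 0.5 m (1.0 is 0.5 m), a list of three; "turn": the turn, a rotation vector about the tool's x, y, z in units of 90 degrees (1.0 is 90 degrees), a list of three. A call has 1 to 20 rows; each row shifts and turns the commanded pose from where the row before left it, along the tool's axes as they then stand; what a row does not reach is not made up. A row lasts 1/12 s, in which the tool goes at most 41.7 mm and 7.16 degrees, less where a joint would pass 70% of its speed; a pose out of reach is approached as far as the arm can. A call with a number of a shift or a turn outside -1 to 1 is refused whole. A call with a gripper value outside its range is refused whole. OPENING is the closure, from 0 (fully open) to 1 (shut), set as the call begins (- or left out, the last holds). The fingers move at their own pace and stop on an object; FORCE is the grip in N (left out, the last holds). Time passes only in rows, so rows that do not move let the fingers close. It gives the time, the measured TCP pose, the force, the opening and the grip force at its end, in the units of the state.
- robot.read_state(): the state, without advancing time (a new reading comes with each control period).
- robot.read_camera(name): name is "side" or "top" or "wrist"; returns a dict with "color" (480x640x3 uint8, red, green, blue), "depth" (480x640 float32, mm along the optical axis (not along the pixel's ray), 0 where there is no reading), "fx", "fy", "cx", "cy" (pixels), "D" ([k1, k2, p1, p2, k3] as OpenCV has them; the pictures are not rectified), "camera_from_world" (4x4, takes a point from world to camera coordinates). Camera axes: x right, y up, looking along -z (the intrinsics and any distortion apply to the point x, -y, -z); pixel columns grow to the right and rows downward; lengths in mm; the calibration is good to about 2 mm. A picture is of the moment at which its call begins.
- robot.close_job(): hands the job in; it is judged then, once.
The state is a dict: "time_s": time; "joint_pos": joint angles; "joint_vel": joint speeds; "tau": joint torques, N m; "tool_pos": TCP position; "orientation": TCP orientation; "ft_force": force on the tool from outside, world axes, zero at the start; "wrist_torque": the same for the moment, N m; "width": finger opening in mm; "gripper_force": force on a finger pad.
Only numpy, scipy, OpenCV 4.12 (cv2) and the standard library are available. Lean on these libraries where they do the work, as an engineer would, in place of code of your own. Each camera call takes 0.05 s, during which the arm holds its last target. There are 200 camera calls.

## Working session

There is one attempt and no reset: what is moved stays moved. The work goes in short steps, Python scripts to look and compute and a shell command to move; the robot and the scene stay as the last step left them, time stands still between calls to the robot, and variables do not carry over. Pictures are saved under pics/ and viewed, at most 10 in all, crops included, and the job is handed in when it is done.

```bash
ls; mkdir -p pics
python3 - <<'E'
from rig import robot
import cv2,numpy as np
s=robot.read_state(); print(s)
for n in("top","side"):
    c=robot.read_camera(n); cv2.imwrite(f"pics/{n}0.png",c["color"][...,::-1]); np.savez(f"/tmp/{n}0.npz",**c)
    print(n,c["fx"],c["fy"],c["cx"],c["cy"],c["D"],np.round(c["camera_from_world"],3).tolist())
E
```

```text
pics
{'time_s': 0.0, 'joint_pos': array([-1.44179776,  0.38385604,  0.04380882,  1.59960167, -0.0179089 ,
        1.1611877 , -0.04991501]), 'joint_vel': array([ 1.50699822e-06, -2.63646821e-04,  1.44756280e-03, -9.47164753e-04,
        2.27323982e-03, -1.00052403e-03,  1.96909817e-03]), 'tau': array([-2.25847202e-04, -4.33462393e+01,  1.02479205e+00, -2.49512637e+01,
        1.07113895e-02,  1.14822408e-02, -2.80751102e-06]), 'tool_pos': array([145.93254477, 632.42666453, 229.86033555]), 'orientation': array([-8.75445349e-05,  1.13114536e-01,  9.93581065e-01, -1.32747816e-03]), 'ft_force': array([-0.32188922,  1.10546415, -0.68518648]), 'wrist_torque': array([-0.02809831, -0.00136233, -0.0544367 ]), 'gripper_force': 0.0, 'width': 85.66188590276587}
top 464.98549798165067 464.98549798165067 317.77549795104704 243.72320859196918 [0.02874314 0.         0.         0.         0.        ] [[0.003, -1.0, -0.019, 13.787], [0.992, 0.0, 0.127, -517.506], [-0.126, -0.019, 0.992, -1400.881], [0.0, 0.0, 0.0, 1.0]]
side 506.82695243296337 506.82695243296337 321.80164402421605 233.8887773489963 [-0.08957737  0.          0.          0.          0.        ] [[0.684, -0.729, -0.008, -345.304], [0.479, 0.441, 0.758, -342.677], [-0.549, -0.523, 0.652, -1171.322], [0.0, 0.0, 0.0, 1.0]]
```

View pics/top0.png

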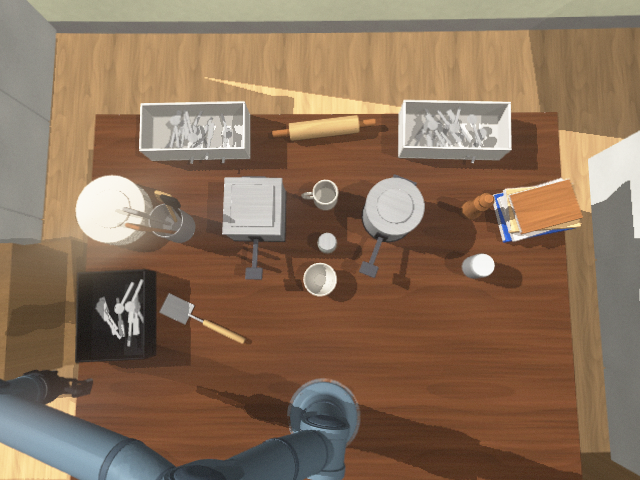

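View pics/side0.png

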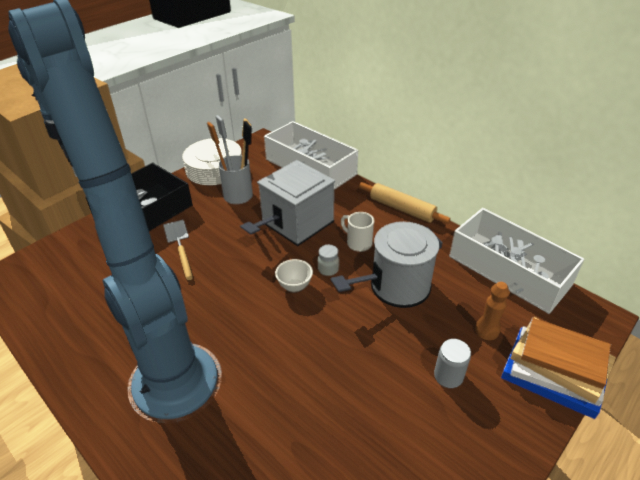

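The square bin is on the left: its lid is at about (253,208) and its pad at (254,273) in the top view, with the pad at about (251,228) in the side view. The round bin is on the right. The bowl (320,280), spatula (205,318) and jar (327,243) are clear of the pad.

```bash
cat > h.py <<'E'
import cv2,numpy as np
def ray(c,u,v):
    K=np.array([[c["fx"],0,c["cx"]],[0,c["fy"],c["cy"]],[0,0,1]],float)
    x,y=cv2.undistortPoints(np.array([[[u,v]]],float),K,np.array(c["D"],float))[0,0]
    T=np.array(c["camera_from_world"]);R=T[:3,:3]
    return -R.T@T[:3,3], R.T@np.array([x,-y,-1.0])
def plane(c,u,v,z):
    o,d=ray(c,u,v); return o+d*(z-o[2])/d[2]
def depthpt(c,u,v):
    o,d=ray(c,u,v); return o+d*float(c["depth"][int(round(v)),int(round(u))])
def tri(c1,p1,c2,p2):
    (o1,d1),(o2,d2)=ray(c1,*p1),ray(c2,*p2)
    t=np.linalg.lstsq(np.c_[d1,-d2],o2-o1,rcond=None)[0]
    a,b=o1+t[0]*d1,o2+t[1]*d2; return (a+b)/2,np.linalg.norm(a-b)
def greymask(c,box,lo,hi,sat=25):
    im=c["color"].astype(int); m=((im.max(2)-im.min(2))<sat)&(im.mean(2)>lo)&(im.mean(2)<hi)
    k=np.zeros_like(m); x0,y0,x1,y1=box; k[y0:y1,x0:x1]=m[y0:y1,x0:x1]; return k.astype(np.uint8)
E
python3 - <<'E'
from h import *
t=dict(np.load("/tmp/top0.npz"));s=dict(np.load("/tmp/side0.npz"))
def blob(c,box,lo,hi):
    m=greymask(c,box,lo,hi); n,l,st,ce=cv2.connectedComponentsWithStats(m); i=1+st[1:,4].argmax()
    print(st[i],ce[i].round(1)); return ce[i],(l==i).astype(np.uint8)
pt,mt=blob(t,(236,266,272,285),40,140)
ps,ms=blob(s,(236,218,262,238),20,140)
for m in(mt,ms): print(cv2.minAreaRect(cv2.findNonZero(m)))
print("top@95",plane(t,*pt,95).round(1),"depth",depthpt(t,*pt).round(1),"side depth",depthpt(s,*ps).round(1)); print("tri",tri(t,pt,s,ps))
# bin lid & arm direction
pl,ml=blob(t,(215,170,292,245),120,256); print(cv2.minAreaRect(cv2.findNonZero(ml)),"lid",plane(t,*pl,166).round(1),depthpt(t,*pl).round(1))
for r in(246,252,258,264):
    m=greymask(t,(236,r,272,r+1),30,150); x=np.nonzero(m)[1]; print(r,x.min(),x.max(),plane(t,x.mean(),r,90).round(1))
for n,u,v,z in(("bowl",320,280,55),("jar",327,243,70),("round pad",370,269,95),("spat head",177,308,5),("spat end",243,341,10)):
    print(n,plane(t,u,v,z).round(0))
big=cv2.resize(t["color"][225:295,215:395][...,::-1],None,fx=4,fy=4,interpolation=cv2.INTER_CUBIC); cv2.imwrite("pics/c1.png",big)
E
```

```text
[245 266  18  14 198] [253.5 272.7]
[240 220  22  14 183] [251.4 226.7]
((253.5205078125, 272.2746276855469), (16.83964729309082, 12.946611404418945), 5.19442892074585)
((251.07208251953125, 227.2904052734375), (11.828651428222656, 21.608766555786133), 82.40535736083984)
top@95 [424.  201.6  95. ] depth [424.2 201.9  93.1] side depth [424.2 199.5  94.7]
tri (array([424.69415984, 201.43878374,  93.25768411]), np.float64(1.39747399730385))
[ 222  177   60   58 3358] [252.  205.9]
((251.5, 205.5), (57.0, 59.0), 90.0) lid [608.5 198.3 166. ] [608.7 198.5 164.9]
246 253 257 [503.4 199.5  90. ]
252 253 257 [485.5 199.1  90. ]
258 253 256 [467.7 200.3  90. ]
264 252 256 [449.9 201.4  90. ]
bowl [405.   7.  55.]
jar [515. -14.  70.]
round pad [ 435. -139.   95.]
spat head [320. 451.   5.]
spat end [221. 243.  10.]
```

View pics/c1.png

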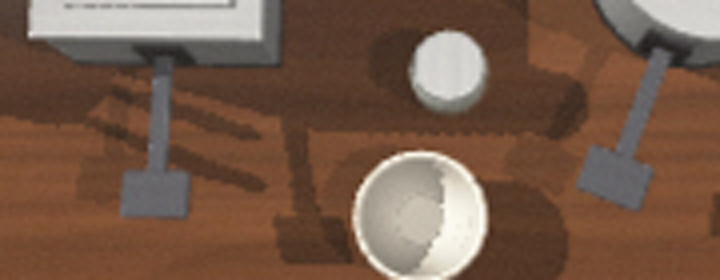

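```bash
python3 -m jog '{"xyz":[[0,0,0],[0,0,0],[-0.0306,-0.048,0],[-0.0306,-0.048,0],[-0.0306,-0.048,0],[-0.0306,-0.048,0],[-0.0306,-0.048,0],[-0.0306,-0.048,0],[-0.0306,-0.048,0],[-0.0306,-0.048,0],[-0.0306,-0.048,0],[-0.0306,-0.048,0],[-0.0306,-0.048,0],[-0.0306,-0.048,0],[-0.0306,-0.048,0],[-0.0306,-0.048,0],[-0.0306,-0.048,0],[-0.0306,-0.048,0],[-0.0306,-0.048,0],[-0.0306,-0.048,0]],"turn":[[0,0,-0.072],[0,0,-0.072],[0,0,0],[0,0,0],[0,0,0],[0,0,0],[0,0,0],[0,0,0],[0,0,0],[0,0,0],[0,0,0],[0,0,0],[0,0,0],[0,0,0],[0,0,0],[0,0,0],[0,0,0],[0,0,0],[0,0,0],[0,0,0]]}' 1 20
```

```text
time_s: 1.77
tool_pos: [421.4, 199.7, 230.9]
orientation: [-0.0, 0.0, 1.0, -0.0]
ft_force: [-0.2, -0.0, 0.5]
width: -0.2
gripper_force: 0.0
```

```bash
python3 -m jog '{"xyz":[[0,0.002,0.032],[0,0.002,0.032],[0,0,0.032],[0,0,0.032],[0,0,0.032],[0,0,0.032],[0,0,0],[0,0,0]],"turn":[[0,0,0],[0,0,0],[0,0,0],[0,0,0],[0,0,0],[0,0,0],[0,0,0],[0,0,0]]}'
python3 - <<'E'
from rig import robot
import cv2,numpy as np
w=robot.read_camera("wrist")["color"]; s=robot.read_camera("side")["color"]
b=cv2.resize(s[90:300,150:360],(480,480),interpolation=cv2.INTER_CUBIC)
cv2.imwrite("pics/n1.png",np.hstack([cv2.resize(w,(320,240)),np.zeros((240,0,3),np.uint8)])[...,::-1])
o=np.zeros((480,800,3),np.uint8); o[:240,:320]=cv2.resize(w,(320,240)); o[:,320:]=b; cv2.imwrite("pics/n2.png",o[...,::-1])
E
```

```text
time_s: 2.43
tool_pos: [420.2, 202.5, 134.4]
orientation: [-0.001, 0.0, 1.0, -0.001]
ft_force: [0.6, -0.4, 0.7]
width: 0.3
gripper_force: 0.0
```

View pics/n2.png

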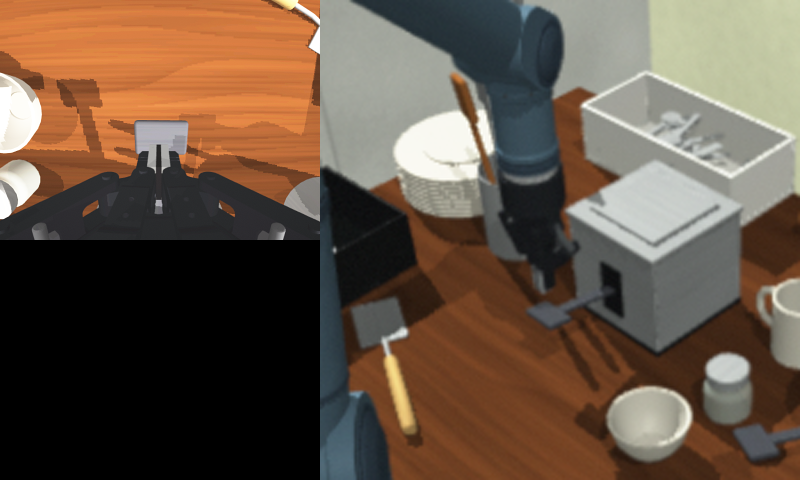

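The wrist view (left) shows the closed fingertips centred over the pad, at about (160,140). The side view shows them just above it, with nothing else nearby. Next I press slowly and watch the force.

```bash
python3 -m jog '{"xyz":[[0,0,0.014],[0,0,0.014],[0,0,0.014],[0,0,0.014],[0,0,0.006],[0,0,0.006],[0,0,0.006],[0,0,0.006],[0,0,0.006],[0,0,0.006],[0,0,0.006],[0,0,0.006],[0,0,0.006],[0,0,0.006],[0,0,0.006],[0,0,0.006],[0,0,0]],"turn":[[0,0,0],[0,0,0],[0,0,0],[0,0,0],[0,0,0],[0,0,0],[0,0,0],[0,0,0],[0,0,0],[0,0,0],[0,0,0],[0,0,0],[0,0,0],[0,0,0],[0,0,0],[0,0,0],[0,0,0]]}'
```

```text
time_s: 3.95
tool_pos: [419.7, 203.2, 70.8]
orientation: [-0.002, 0.0, 1.0, -0.0]
ft_force: [-3.0, 0.3, 3.5]
width: -0.5
gripper_force: 2.0
```

```bash
python3 -m jog '{"xyz":[[0,0,0.004],[0,0,0.004],[0,0,0.004],[0,0,0.004],[0,0,0.004],[0,0,0.004],[0,0,0]],"turn":[[0,0,0],[0,0,0],[0,0,0],[0,0,0],[0,0,0],[0,0,0],[0,0,0]]}'; python3 -m jog '{"xyz":[[0,0,0.003],[0,0,0.003],[0,0,0]],"turn":[[0,0,0],[0,0,0],[0,0,0]]}'
```

```text
time_s: 4.53
tool_pos: [421.5, 203.2, 58.9]
orientation: [0.0, 0.0, 1.0, -0.0]
ft_force: [-2.9, 1.3, 2.1]
width: 0.3
gripper_force: 1.4
time_s: 4.78
tool_pos: [421.9, 203.2, 56.2]
orientation: [0.001, 0.0, 1.0, 0.0]
ft_force: [-0.9, -0.0, 1.9]
width: -0.1
gripper_force: 1.1
```

```bash
python3 -m jog '{"xyz":[[0,0,0.003],[0,0,0.003],[0,0,0]],"turn":[[0,0,0],[0,0,0],[0,0,0]]}';python3 -m jog '{"xyz":[[0,0,0.003],[0,0,0]],"turn":[[0,0,0],[0,0,0]]}'; python3 -m jog '{"xyz":[[0,0,0.003],[0,0,0]],"turn":[[0,0,0],[0,0,0]]}'
```

```text
time_s: 5.03
tool_pos: [422.1, 203.2, 54.2]
orientation: [0.0, 0.001, 1.0, 0.0]
ft_force: [-3.8, -0.7, 10.0]
width: -0.0
gripper_force: 5.1
time_s: 5.2
tool_pos: [422.2, 203.3, 53.9]
orientation: [-0.0, 0.001, 1.0, 0.0]
ft_force: [-6.8, -1.9, 19.2]
width: 0.0
gripper_force: 10.2
time_s: 5.37
tool_pos: [422.3, 203.3, 53.6]
orientation: [-0.001, 0.001, 1.0, 0.001]
ft_force: [-9.7, -3.9, 30.8]
width: -0.3
gripper_force: 15.5
```

At the stop: the tip has stalled at 53.6 mm while the force climbs. I hold there and look.

```bash
python3 -m jog '{"xyz":[[0,0,0],[0,0,0],[0,0,0],[0,0,0],[0,0,0],[0,0,0],[0,0,0],[0,0,0],[0,0,0],[0,0,0],[0,0,0],[0,0,0],[0,0,0],[0,0,0],[0,0,0],[0,0,0],[0,0,0],[0,0,0],[0,0,0],[0,0,0]],"turn":[[0,0,0],[0,0,0],[0,0,0],[0,0,0],[0,0,0],[0,0,0],[0,0,0],[0,0,0],[0,0,0],[0,0,0],[0,0,0],[0,0,0],[0,0,0],[0,0,0],[0,0,0],[0,0,0],[0,0,0],[0,0,0],[0,0,0],[0,0,0]]}'
python3 - <<'E'
from rig import robot
import cv2
cv2.imwrite("pics/open.png",robot.read_camera("side")["color"][60:340,120:440][...,::-1])
E
python3 -m jog '{"xyz":[[0,0,0],[0,0,0],[0,0,0],[0,0,0],[0,0,0],[0,0,0],[0,0,0],[0,0,0],[0,0,0],[0,0,0],[0,0,0],[0,0,0]],"turn":[[0,0,0],[0,0,0],[0,0,0],[0,0,0],[0,0,0],[0,0,0],[0,0,0],[0,0,0],[0,0,0],[0,0,0],[0,0,0],[0,0,0]]}'
```

```text
time_s: 7.03
tool_pos: [422.3, 203.3, 53.6]
orientation: [-0.0, 0.001, 1.0, 0.001]
ft_force: [-9.2, -4.6, 29.3]
width: -0.1
gripper_force: 15.4
time_s: 8.08
tool_pos: [422.3, 203.3, 53.6]
orientation: [-0.0, 0.001, 1.0, 0.001]
ft_force: [-9.1, -4.4, 28.5]
width: 0.2
gripper_force: 15.4
```

View pics/open.png

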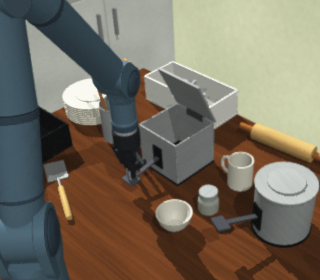

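The lid stands wide open (crop at about (185,95)) with the fingertips on the pad at (130,175), and it has been held for about 2.7 s. Now I raise the tip slowly at about 10 mm/s.

```bash
python3 -m jog '{"xyz":[[0,0,-0.002],[0,0,-0.002],[0,0,-0.002],[0,0,-0.002],[0,0,-0.002],[0,0,-0.002],[0,0,-0.002],[0,0,-0.002],[0,0,-0.002],[0,0,-0.002],[0,0,-0.002],[0,0,-0.002],[0,0,-0.002],[0,0,-0.002],[0,0,-0.002],[0,0,-0.002],[0,0,-0.002],[0,0,-0.002],[0,0,-0.002],[0,0,-0.002]],"turn":[[0,0,0],[0,0,0],[0,0,0],[0,0,0],[0,0,0],[0,0,0],[0,0,0],[0,0,0],[0,0,0],[0,0,0],[0,0,0],[0,0,0],[0,0,0],[0,0,0],[0,0,0],[0,0,0],[0,0,0],[0,0,0],[0,0,0],[0,0,0]]}'
python3 -m jog '{"xyz":[[0,0,-0.002],[0,0,-0.002],[0,0,-0.002],[0,0,-0.002],[0,0,-0.002],[0,0,-0.002],[0,0,-0.002],[0,0,-0.002],[0,0,-0.002],[0,0,-0.002],[0,0,-0.002],[0,0,-0.002],[0,0,-0.002],[0,0,-0.002],[0,0,-0.002],[0,0,-0.002],[0,0,-0.002],[0,0,-0.002],[0,0,-0.002],[0,0,-0.002]],"turn":[[0,0,0],[0,0,0],[0,0,0],[0,0,0],[0,0,0],[0,0,0],[0,0,0],[0,0,0],[0,0,0],[0,0,0],[0,0,0],[0,0,0],[0,0,0],[0,0,0],[0,0,0],[0,0,0],[0,0,0],[0,0,0],[0,0,0],[0,0,0]]}'
```

```text
time_s: 9.75
tool_pos: [421.0, 203.2, 70.3]
orientation: [-0.0, 0.0, 1.0, -0.0]
ft_force: [-1.6, -0.0, 4.6]
width: -0.3
gripper_force: 2.2
time_s: 11.42
tool_pos: [422.8, 203.2, 90.9]
orientation: [0.001, 0.0, 1.0, 0.0]
ft_force: [-2.3, -1.2, 5.6]
width: 0.5
gripper_force: 2.7
```

```bash
python3 -m jog '{"xyz":[[0,0,-0.0012],[0,0,-0.0012],[0,0,-0.0012],[0,0,-0.0012],[0,0,-0.0012],[0,0,-0.0012],[0,0,-0.0012],[0,0,-0.0012],[0,0,-0.0012],[0,0,-0.0012],[0,0,-0.0012],[0,0,-0.0012],[0,0,-0.0012],[0,0,-0.0012],[0,0,-0.0012],[0,0,-0.0012],[0,0,-0.0012],[0,0,-0.0012],[0,0,-0.0012],[0,0,-0.0012]],"turn":[[0,0,0],[0,0,0],[0,0,0],[0,0,0],[0,0,0],[0,0,0],[0,0,0],[0,0,0],[0,0,0],[0,0,0],[0,0,0],[0,0,0],[0,0,0],[0,0,0],[0,0,0],[0,0,0],[0,0,0],[0,0,0],[0,0,0],[0,0,0]]}'
```

```text
time_s: 13.08
tool_pos: [421.3, 203.2, 102.3]
orientation: [0.0, 0.0, 1.0, 0.0]
ft_force: [0.2, 1.4, 0.3]
width: 0.1
gripper_force: 0.0
```

The force is back to zero, so the tip has left the pad. I retreat straight up and check.

```bash
python3 -m jog '{"xyz":[[0,0,-0.01],[0,0,-0.02],[0,0,-0.03],[0,0,-0.03],[0,0,-0.03],[0,0,-0.03],[0,0,-0.03],[0,0,-0.02],[0,0,0],[0,0,0],[0,0,0],[0,0,0]],"turn":[[0,0,0],[0,0,0],[0,0,0],[0,0,0],[0,0,0],[0,0,0],[0,0,0],[0,0,0],[0,0,0],[0,0,0],[0,0,0],[0,0,0]]}'
python3 - <<'E'
from rig import robot
import cv2
cv2.imwrite("pics/end.png",robot.read_camera("side")["color"][...,::-1])
E
```

```text
time_s: 14.08
tool_pos: [420.5, 202.7, 201.2]
orientation: [-0.001, 0.0, 1.0, -0.001]
ft_force: [-0.8, -0.1, -0.8]
width: 0.2
gripper_force: 0.0
```

View pics/end.png

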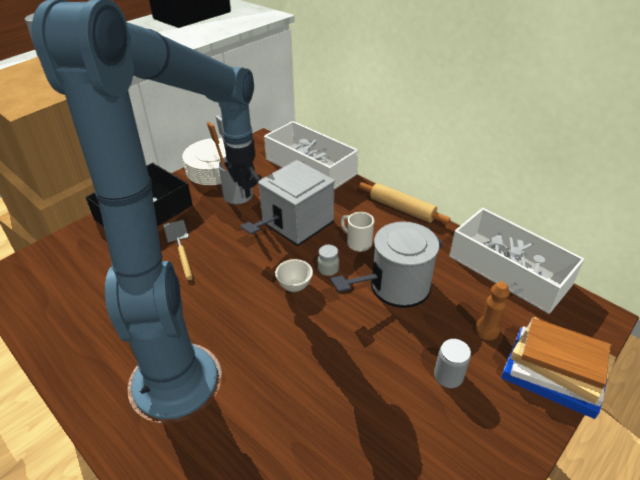

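The lid is shut at about (297,180), the lever is up with its pad at (251,228) as at the start, and everything else is where it was.

```bash
python3 -c "
from rig import robot
print(robot.close_job())"
```

```text
the job is handed in; nothing more can be done
None
```

I pressed the square bin's lever down to its stop, held the lid wide open for about 2.7 s, then let it up under the fingertips over more than 3 s until the lid was shut; nothing else was touched, and the job is handed in.

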